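# Clip a sprung test hook onto the test post of an open terminal box

### The arm

A 7-joint arm with a two-finger parallel gripper is mounted at the origin on the work surface; the furniture and walls round the work are solid. World frame = base frame: x ahead of the robot, y to its left, z up, the work surface at z = 0. Lengths are in m, angles in rad, forces in N, time in s.
With the tool pointing down it reaches from about 0.35 to 0.775 m from the base axis. Payload 3.1 kg.
Tool frame: the origin (TCP) lies on the centre line of the jaws, within the pads' length; the fingertips stand 17 mm ahead of it and the grasp point (between the pads) lies 2 mm behind it; z points along the fingers, y is the line along which they close (so a half turn about z gives the same grasp; the last joint's range is limited). The gripper opens to 85 mm and grips with 20 to 120 N. Pads are 22 mm wide; open, the fingers measure 114 mm over their backs; the gripper's body (76 mm by 85 mm) begins 54 mm behind the grasp point. The pads swing forward as they close: fully open they stand 13 mm farther back than shut.
Start: joints at [1.25, 0.311, 0.014, 1.512, -0.004, 1.319, -0.027], TCP at [0.151, -0.529, 0.248] pointing down, gripper open.
Joint ranges: [-2.7, 2.7], [-0.3, 1.91], [-1.27, 1.3], [0.12, 2.57], [-1.44, 4.58], [0.2, 2.03], [-3.05, 3.05]. Speed limits (rad/s): [2.79, 2.79, 3.14, 3.14, 3.14, 3.14, 3.14].

### API

Orientations are given as a unit quaternion [w, x, y, z].
In Python, from cell import ctrl gives the robot as it stands.
- The arm moves only by the tool jog_arm, never from a script. Its argument "steps" is a list of rows, each a list of 6 numbers: the shift along the tool's x, y, z scaled (see below), then the turn, a rotation vector about the tool's x, y, z scaled (see below). A call has 1 to 8 rows; each row is the pose to reach, as a shift and turn from the pose commanded when the call began, along the tool's axes at that moment; what a row does not reach only later rows make up. The controller multiplies each number of a shift by 0.4 m and each number of a turn by 90 degrees. A row lasts 1/8 s, in which the tool goes at most 62.5 mm and 10.7 degrees, less where a joint would pass 70% of its speed; a pose out of reach is approached as far as the arm can. A call with a number of a shift or a turn outside -1 to 1 is refused whole. A call with a gripper value outside its range is refused whole. "hand" is the opening, from 0 (shut) to 1 (fully open), set as the call begins (left out, the last holds). The fingers move at their own pace and stop on an object; "newtons" is the grip in N (left out, the last holds). Time passes only in rows, so rows that repeat a pose let the fingers close. It gives the time, the measured TCP pose, the force, the opening and the grip force at its end, in the units of the state.
- ctrl.get_obs(): the state, without advancing time (a new reading comes with each control period).
- ctrl.get_image(name): name is "scene" or "top" or "wrist"; returns (picture, depth): 400x640x3 uint8, red, green, blue; 400x640 float32, m along the optical axis (not along the pixel's ray), 0 where there is no reading.
- ctrl.camera_params(name): a dict with "vertical_fov" (degrees; the focal length in pixels is half the picture's height over the tangent of half this angle, whatever the lens; pixels are square), "cx", "cy" (the principal point, pixels), "world_from_camera" (4x4, takes a point from camera to world coordinates); the wrist camera has in their place "hand_eye" (4x4, takes a point from camera to tool coordinates, whose origin is the TCP and whose axes are the flange's). Camera axes: x right, y down, z forward; pixel columns grow to the right and rows downward; lengths in m; the calibration is good to about 2 mm. A picture is of the moment at which its call begins: read the wrist's pose just before it. camera_params takes no time and is no camera call.
- ctrl.finish_job(): hands the job in; it is judged then, once.
Trained networks look in the newest picture that a camera, given by its name, has taken for a name from the list of things; names that differ only in an ending like _2 or _b are one class to them, and where a whole thing is asked for, a point or a joint stands for the part that bears it (a point fixed in the world has none). Each returns a list of dicts, best first, with "p" (0 to 1); they miss things now and then, are a little off and sometimes report something else, mostly with a low value. They report only what shows in the picture. A call takes as long as a camera call.
- ctrl.search_frame(camera, query): "location" ([x, y, z] in m, in world coordinates, good to about 4 mm: the middle of the surface that is visible of it).
- ctrl.cut_out(camera, query): "region" (400x640 bool, what is visible of it).
- ctrl.landmark_of(camera, query): "location" ([x, y, z] in m, in world coordinates, good to about 4 mm: a listed point, or the origin of a listed thing).
The state is a dict: "time_s": time; "joint_pos": joint angles; "joint_vel": joint speeds; "effort": joint torques, N m; "position": TCP position; "ee_rot": TCP orientation; "contact_force": force on the tool from outside, world axes, zero at the start; "torque": the same for the moment, N m; "width": finger opening in m; "grasp_force": force on a finger pad.
Only numpy, scipy, OpenCV 4.12 (cv2) and the standard library are available. Lean on these libraries where they do the work, as an engineer would, in place of code of your own. Each camera call takes 0.05 s, during which the arm holds its last target. There are 200 camera calls.

### The job

Pick up the sprung test hook, press its plunger so that the hook comes out, reach over the wall of the open terminal box and catch the bare neck of the round-headed test post, then let the plunger go so that the hook draws back and clamps the post by itself. Feel your way gently: the post must not be pushed or pulled with more than about 15 N. Leave the tool hanging on the post and do not disturb the loose things on the bench.

Things in the scene. Friction and masses are not known exactly. Their poses are not given: they have to be found in the camera images.
- hook_probe: Sprung test hook, black plastic, 170 mm long, 0.14 kg, no lead fitted, lying on the bench. Origin on its long axis (16 mm up as it lies), midway between its two upright plates at rest; x along the axis to the nose, z up. A 26 mm barrel lies between the plates; ahead of the finger plate a shaft 18 wide, 14 high runs on; its nose (last 26 mm) is 20 wide, 8 high and ends in a flat face at x = 136.
- finger_plate (a point): Fixed plate of the tool, 5 mm thick: centre of its pressed face, which looks to the nose (x = +31 mm, z = +22 mm from the tool's origin). 32 mm wide, from 16 mm below to 36 mm above the tool's axis; the shaft leaves only the part 8 to 36 mm above the axis free for a finger.
- thumb_plate (a point): Plate on the plunger's end, same size: centre of its pressed face, which looks backward (x = -31 mm at rest, z = +22 mm). Squeezing the two plates together along x, from 62 mm over their outsides at rest to 38 mm at the stop, pushes the hook out.
- probe_plunger (a joint): Plunger travel in m: 0 at rest (hook drawn in against the nose), 0.024 fully pressed, at a stop. Hook and thumb plate move together along the tool's +x. The spring needs about 4.5 N at rest, 7 N at 8 mm, 12 N fully pressed. Reads about 8 to 12 mm when the hook clamps the post.
- probe_nose (a point): Centre of the tool's flat nose face, on the axis, 136 mm from the tool's origin.
- hook_crook (a point): Middle of the hook's crossbar, on the tool's axis, 2 mm ahead of the nose face at rest, 26 mm fully out. Flat J of 4 mm round steel in the tool's x-y plane: stem along x at y = -7.3 mm, crossbar, lip at y = +7.3 mm turned back toward the nose to 7 mm behind the crossbar's middle. Inside width 10.6 mm; fully out, a 19 mm mouth between nose and lip, open to the tool's +y side.
- terminal_box: Grey cast box without lid, screwed down, 186 x 104 mm over its 6 mm walls, rim 52 mm above the bench, bolted feet at its ends. Origin under its centre at bench level, x along its length; plain ribbed long side at +y, two round blanks at -y. Inside, three terminals in a row at x = -48, 0, +48 mm, y = 0, on a board 15 mm up; which one is the test post varies.
- test_post: Tall brass round-headed post on a slotted busbar 24 x 48 mm (the other two terminals are low studs with nuts, 18 mm wide, to 27 mm up). Fixed. Origin at bench level under the slot's middle, y along the slot, across the box (as the box's y). The post is clamped somewhere along the slot, up to 11 mm either side of the origin: this is not measured, so look or feel for it.
- post_height (a point): Point 40 mm above the origin of test_post: mid-height of the post's bare 8 mm neck (25.5 to 59 mm above the bench; nut below, head 19 mm wide from 59 to 69 mm). The head does not pass through the hook, which must come from the side under it; over the rim the tool has to slope down 30 to 40 degrees. The hook's own clamping loads the neck with 7 N from each side.
- screwdriver_yellow: Screwdriver with yellow handle, 253 mm long, on the bench; bystander.
- grease_tube: White tube with red cap, 163 mm long and 40 mm thick, lying; bystander.
- sprocket: Steel chain sprocket, 82 mm across, 26 mm high, lying flat; bystander.

How it is judged:
On the way:
1. the hook is pushed out while it is at the test post, below its head (value of joint probe_plunger above 0.014 m and horizontal distance between post_height and hook_crook below 0.035 m and height (world z) of hook_crook between 0.022 and 0.057 m), for 0.1 s.
At the end, for the whole second after the job is handed in: Let go, the hook clamps the neck of the test post between crossbar and nose (plunger held at 6 to 15 mm, over 5 N on the post, crossbar between 22 and 57 mm high and within 35 mm of the slot's middle), and the tool hangs there at rest, clear of the bench (its origin over 60 mm high) (horizontal distance between post_height and hook_crook below 0.035 m and height (world z) of hook_crook between 0.022 and 0.057 m and value of joint probe_plunger between 0.006 and 0.015 m and contact force between hook_probe and test_post above 5 N and linear speed of hook_probe below 0.02 m/s and height (world z) of hook_probe above 0.06 m); the robot touches nothing.
It fails at once if the test post is strained: more than 30 N in all between tool and post (its own clamping, about 15 N in all, included), or more than 15 N from fingers or arm (contact force between hook_probe and test_post above 30 N or contact force between any of the fingers, the arm and test_post above 15 N).
It fails at once if a bystander is moved by more than 25 mm (distance of any of screwdriver_yellow, grease_tube, sprocket from where it was at the start of the episode above 0.025 m).
It also fails if it takes over 58 s, if anything falls off the work surface, if the arm or the gripper's body presses on something with over 40 N, if the wrist force passes 120 N, or if a joint passes its speed limit or range.

## Working session

There is one attempt and no reset: what is moved stays moved. The work goes in short steps, Python scripts to look and compute and a tool call to move; the robot and the scene stay as the last step left them, time stands still between calls to the robot, and variables do not carry over. Pictures are saved under pics/ and viewed, at most 13 in all, crops included, and the job is handed in when it is done.

Besides the shell and the picture viewer there is one more tool, called as name(argument=value, ...), one argument or row to a line, values as JSON. jog_arm: Moves the arm, as the interface text tells. Shifts and turns lie within -1 to 1; 1 stands for 0.4 m of shift or 90 degrees of turn. Its arguments: {"type":"object","properties":{"steps":{"type":"array"},"hand":{"type":"number"},"newtons":{"type":"number"}},"required":["steps"]}

```bash
mkdir -p pics; ls
python3 - <<'E'
from cell import ctrl
import cv2,numpy as np
o=ctrl.get_obs(); print({k:np.round(v,3).tolist() for k,v in o.items()})
for c in ["top","scene"]:
    im,d=ctrl.get_image(c); cv2.imwrite(f"pics/{c}0.png",im[:,:,::-1])
    print(c,np.round(ctrl.camera_params(c)["world_from_camera"],3).tolist(),ctrl.camera_params(c)["vertical_fov"])
    for q in ["hook_probe","finger_plate","thumb_plate","probe_nose","hook_crook","terminal_box","test_post","post_height","screwdriver_yellow","grease_tube","sprocket"]:
        r=ctrl.landmark_of(c,q); print(q,[(np.round(x["location"],3).tolist(),round(x["p"],2)) for x in r[:2]])
E
```

```text
pics
{'time_s': 0.0, 'joint_pos': [1.25, 0.312, 0.014, 1.513, -0.004, 1.319, -0.027], 'joint_vel': [-0.0, -0.003, -0.002, 0.002, 0.0, 0.001, -0.001], 'effort': [-0.0, -37.991, 0.146, -23.059, 0.012, 0.014, 0.0], 'position': [0.151, -0.528, 0.247], 'ee_rot': [-0.001, 0.99, 0.139, -0.0], 'contact_force': [-0.688, -0.305, -0.649], 'torque': [-0.056, -0.028, 0.007], 'grasp_force': 0.0, 'width': 0.085}
top [[-0.018, -0.998, 0.054, 0.523], [-1.0, 0.018, -0.003, -0.038], [0.002, -0.054, -0.999, 1.203], [0.0, 0.0, 0.0, 1.0]] 42.95169634791237
hook_probe [([0.498, 0.123, 0.015], 0.98)]
finger_plate [([0.495, 0.092, 0.041], 0.65)]
thumb_plate [([0.493, 0.154, 0.037], 0.64), ([0.526, -0.214, 0.0], 0.19)]
probe_nose [([0.503, -0.012, 0.016], 0.79)]
hook_crook [([0.626, -0.028, 0.0], 0.29)]
terminal_box [([0.53, -0.207, -0.0], 0.59)]
test_post [([0.525, -0.211, -0.001], 0.8), ([0.529, -0.209, 0.002], 0.41)]
post_height [([0.528, -0.211, 0.041], 0.75), ([0.635, 0.059, -0.004], 0.58)]
screwdriver_yellow [([0.634, 0.058, -0.005], 0.75)]
grease_tube [([0.696, -0.129, 0.002], 0.79), ([0.527, -0.212, -
[... 204 characters left out ...]
 1.0]] 46.35650861393721
hook_probe [([0.498, 0.121, 0.016], 0.83)]
finger_plate [([0.499, 0.095, 0.036], 0.7)]
thumb_plate [([0.495, 0.155, 0.033], 0.52)]
probe_nose [([0.504, -0.01, 0.015], 0.6), ([0.499, 0.094, 0.038], 0.56)]
hook_crook [([0.507, -0.014, 0.019], 0.67), ([0.642, 0.055, -0.0], 0.2)]
terminal_box [([0.528, -0.216, -0.003], 0.55), ([0.503, -0.009, 0.019], 0.27)]
test_post [([0.527, -0.213, -0.001], 0.75)]
post_height [([0.531, -0.21, 0.038], 0.65)]
screwdriver_yellow [([0.64, 0.058, -0.003], 0.97), ([0.505, -0.013, 0.019], 0.34)]
grease_tube [([0.697, -0.13, -0.004], 0.82), ([0.502, -0.007, 0.017], 0.28)]
sprocket [([0.626, -0.025, -0.003], 0.92), ([0.501, 0.1, 0.037], 0.47)]
```

View pics/top0.png

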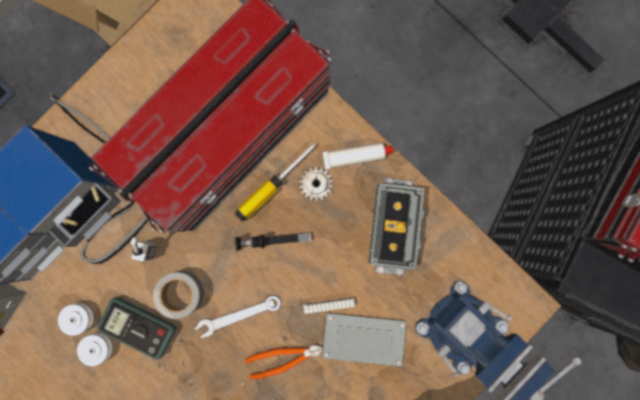

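View pics/scene0.png

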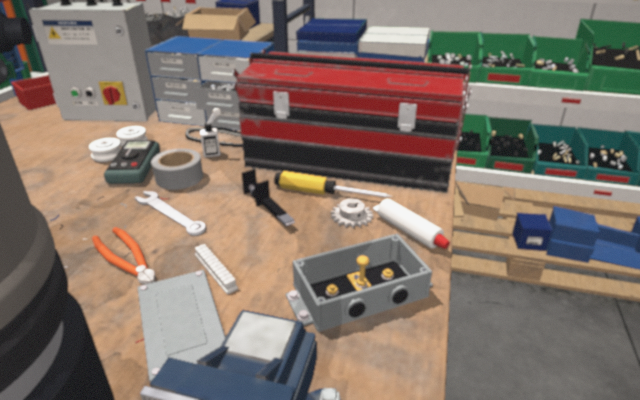

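The top view shows the probe at about (275,240) with its nose to the right (world −y). The box is at (397,225) with the gold post in its middle. In the scene view the post is the centre terminal, and its head is at about (363,262). The box's +y side faces the probe, so the mouth opens to world +x.

```bash
cat > h.py <<'E'
from cell import ctrl
import numpy as np, cv2
from scipy.spatial.transform import Rotation as R
np.set_printoptions(suppress=True,precision=4)
def pose():
    o=ctrl.get_obs(); q=o["ee_rot"]
    return np.array(o["position"]),R.from_quat([q[1],q[2],q[3],q[0]]),o
def grip_rot(d, pitch=0):
    """gripper y = probe axis; d horizontal heading, pitch nose-down deg"""
    d=np.array([d[0],d[1],0.]); d/=np.linalg.norm(d); p=np.radians(pitch)
    y=d*np.cos(p)+np.array([0,0,-np.sin(p)]); u=d*np.sin(p)+np.array([0,0,np.cos(p)])
    return R.from_matrix(np.c_[np.cross(y,-u),y,-u])
def row(P,Rt,frm=None):
    p,r,_=pose()
    if frm: p,r=frm
    s=r.inv().apply(np.array(P)-p)/0.4; t=(r.inv()*Rt).as_rotvec()/(np.pi/2)
    return np.round(np.r_[s,t],4).tolist()
def look(c):
    p,r,_=pose(); im,d=ctrl.get_image(c); K=ctrl.camera_params(c)
    if c=="wrist":
        T=np.eye(4);T[:3,:3]=r.as_matrix();T[:3,3]=p;T=T@K["hand_eye"]
    else: T=K["world_from_camera"]
    f=200/np.tan(np.radians(K["vertical_fov"]/2))
    v,u=np.mgrid[:400,:640]; X=np.stack([(u-K["cx"])/f*d,(v-K["cy"])/f*d,d],-1)
    W=X@np.array(T)[:3,:3].T+np.array(T)[:3,3]; W[d==0]=np.nan
    return im,W
E
python3 - <<'E'
from h import *
Rt=grip_rot([0.057,-0.998])
print(row([0.40,-0.10,0.26],Rt)); print(row([0.498,0.11,0.24],Rt))
im,W=look("top")
m=ctrl.cut_out("top","terminal_box")[0]["region"]
k=m&(abs(W[...,2]-0.052)<0.004); q=W[k][:,:2]; print("rim",cv2.minAreaRect((q*1000).astype(np.float32)))
hsv=cv2.cvtColor(im,cv2.COLOR_RGB2HSV)
k=(W[...,2]>0.055)&(abs(W[...,0]-.53)<.05)&(abs(W[...,1]+.21)<.04); print("head",k.sum(),np.nanmean(W[k],0),np.nanmin(W[k],0),np.nanmax(W[k],0))
E
```

```text
[0.8926, -0.8595, -0.0293, 0.0, 0.0, 0.1412]
[1.2726, -1.2968, 0.0207, 0.0, 0.0, 0.1412]
rim ((527.2258911132812, -210.37173461914062), (104.69824981689453, 185.96510314941406), 82.22106170654297)
head 54 [ 0.5268 -0.2136  0.0683] [ 0.5175 -0.2226  0.062 ] [ 0.5353 -0.2045  0.0732]
```

jog_arm(
  steps=[
    [0.89,-0.86,-0.03,0,0,0.141],
    [0.89,-0.86,-0.03,0,0,0.141],
    [0.89,-0.86,-0.03,0,0,0.141],
    [0.89,-0.86,-0.03,0,0,0.141],
    [0.89,-0.86,-0.03,0,0,0.141],
    [0.89,-0.86,-0.03,0,0,0.141],
    [0.89,-0.86,-0.03,0,0,0.141],
    [0.89,-0.86,-0.03,0,0,0.141],
  ],
  hand=1,
)

```text
time_s: 2.3
position: [0.3998, -0.0981, 0.2608]
ee_rot: [0.0, 1.0, 0.029, 0.001]
contact_force: [0.9, -0.2, 0.7]
width: 0.086
grasp_force: 0.0
```

Run:
```python
from h import *
p,r,o=pose();print(p,r.as_matrix(),o["time_s"],o["joint_pos"]);print(row([0.498,0.105,0.24],grip_rot([0.057,-0.998])))
```

```text
[ 0.3998 -0.0981  0.2608] [[ 0.9983  0.0576  0.0015]
 [ 0.0576 -0.9983 -0.0009]
 [ 0.0014  0.0009 -1.    ]] 2.3 [ 0.6205  0.0344 -0.4311  1.8157  0.0156  1.2931 -1.3278]
[0.2743, -0.4929, 0.0519, 0.0006, -0.0009, 0.0004]
```

jog_arm(
  steps=[
    [0.275,-0.493,0.05,0,0,0],
    [0.275,-0.493,0.05,0,0,0],
    [0.275,-0.493,0.05,0,0,0],
    [0.275,-0.493,0.05,0,0,0],
    [0.275,-0.493,0.05,0,0,0],
    [0.275,-0.493,0.05,0,0,0],
  ],
)

```text
time_s: 3.05
position: [0.4973, 0.1021, 0.2401]
ee_rot: [0.001, 1.0, 0.028, -0.0]
contact_force: [0.0, -0.5, 0.0]
width: 0.0854
grasp_force: 0.0
```

Run:
```python
from h import *
im,W=look("wrist"); cv2.imwrite("pics/w1.png",im[:,:,::-1])
for q in ["hook_probe","finger_plate","thumb_plate","probe_nose"]:
    print(q,[(np.round(x["location"],4),round(x["p"],2)) for x in ctrl.landmark_of("wrist",q)[:2]])
m=ctrl.cut_out("wrist","hook_probe")[0]["region"]
k=m&(W[...,2]>0.046); q=W[k]
import json
print(k.sum(), q[:,2].max())
for lo,hi in ((.06,.125),(.125,.19)):
    s=q[(q[:,1]>lo)&(q[:,1]<hi)]; 
    if len(s): print(len(s),np.median(s,0),cv2.minAreaRect((s[:,:2]*1000).astype(np.float32)))
p,r,o=pose();print(p,o["joint_pos"])
```

```text
hook_probe [(array([0.4986, 0.1258, 0.0161]), 0.87)]
finger_plate [(array([0.4954, 0.0928, 0.0382]), 0.82)]
thumb_plate [(array([0.4946, 0.1559, 0.0389]), 0.69)]
probe_nose [(array([ 0.5048, -0.0114,  0.0174]), 0.68)]
406 0.05474640961153465
189 [0.4994 0.0962 0.0528] ((497.9825134277344, 96.2977294921875), (30.84073829650879, 4.493926048278809), 3.632563352584839)
217 [0.4945 0.1523 0.0525] ((493.9560852050781, 152.7601776123047), (30.9185733795166, 5.16180419921875), 3.7191450595855713)
[0.4974 0.102  0.2405] [ 0.2588  0.2854 -0.6206  1.6194  0.1719  1.2917 -1.9057]
```

View pics/w1.png

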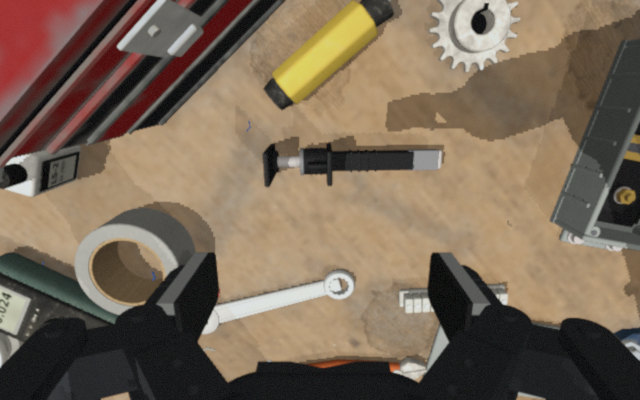

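The wrist view shows the probe at (265–440,160), plates at x≈270 and x≈330. That fits the measured plate tops: midpoint (0.496, 0.1245), heading about 4° off −y. Next I align over it and go down.

Run:
```python
from h import *
Rt=grip_rot([0.066,-0.998]);f=None
print(row([0.496,0.1245,0.10],Rt));print(row([0.496,0.1245,0.042],Rt))
```

```text
[-0.0006, -0.0567, 0.3512, 0.0004, -0.0002, -0.0068]
[-0.0007, -0.0568, 0.4962, 0.0004, -0.0002, -0.0068]
```

jog_arm(
  steps=[
    [-0.001,-0.057,0.1,0,0,-0.007],
    [-0.001,-0.057,0.25,0,0,-0.007],
    [-0.001,-0.057,0.35,0,0,-0.007],
    [-0.001,-0.057,0.42,0,0,-0.007],
    [-0.001,-0.057,0.47,0,0,-0.007],
    [-0.001,-0.057,0.496,0,0,-0.007],
    [-0.001,-0.057,0.496,0,0,-0.007],
    [-0.001,-0.057,0.496,0,0,-0.007],
  ],
)

```text
time_s: 4.35
position: [0.4966, 0.126, 0.0429]
ee_rot: [-0.0, 0.999, 0.034, 0.001]
contact_force: [-0.1, -0.4, 0.5]
width: 0.0856
grasp_force: 0.0
```

jog_arm(
  steps=[
    [0,0,0,0,0,0],
    [0,0,0,0,0,0],
    [0,0,0,0,0,0],
    [0,0,0,0,0,0],
    [0,0,0,0,0,0],
    [0,0,0,0,0,0],
  ],
  hand=0.2,
  newtons=35,
)

```text
time_s: 5.1
position: [0.4998, 0.1273, 0.0465]
ee_rot: [-0.001, 0.999, 0.034, 0.005]
contact_force: [-2.3, -0.6, 19.0]
width: 0.0371
grasp_force: 35.6
```

Run:
```python
from h import *
p,r,o=pose();print(p,r.as_matrix()[:,1],o["joint_pos"],o["width"],o["grasp_force"],o["contact_force"])
```

```text
[0.4998 0.1273 0.0465] [ 0.0683 -0.9977 -0.0007] [ 0.1406  0.5113 -0.5557  1.8503  0.3478  0.8677 -2.086 ] 0.037066283474686296 35.58850407600403 [-2.2631 -0.5967 18.9694]
```

jog_arm(
  steps=[
    [0,0,-0.03,0,0,0],
    [0,0,-0.1,0,0,0],
    [0,0,-0.2,0,0,0],
    [0,0,-0.35,0,0,0],
    [0,0,-0.45,0,0,0],
    [0,0,-0.5,0,0,0],
    [0,0,-0.5,0,0,0],
    [0,0,-0.5,0,0,0],
  ],
)

```text
time_s: 6.1
position: [0.4948, 0.1254, 0.2405]
ee_rot: [0.0, 0.999, 0.034, -0.001]
contact_force: [0.2, 0.6, -1.1]
width: 0.0368
grasp_force: 36.0
```

Run:
```python
from h import *
p,r,o=pose();print(p,r.as_matrix()[:,1],o["joint_pos"],o["width"],o["grasp_force"],o["contact_force"])
im,W=look("wrist"); cv2.imwrite("pics/w2.png",im[:,:,::-1])
for c in ["wrist","top","scene"]:
  if c!="wrist": ctrl.get_image(c)
  for q in ["hook_probe","finger_plate","thumb_plate","probe_nose","hook_crook"]:
    print(c,q,[(np.round(r.inv().apply(x["location"]-p),4),round(x["p"],2)) for x in ctrl.landmark_of(c,q)[:1]])
```

```text
[0.4948 0.1254 0.2405] [ 0.0683 -0.9977  0.0006] [ 0.2239  0.2971 -0.6397  1.6094  0.1821  1.2985 -1.9469] 0.036785534212913765 35.9870320558548 [ 0.1861  0.6129 -1.1455]
wrist hook_probe [(array([ 0.0007, -0.014 ,  0.0315]), 0.55)]
wrist finger_plate [(array([-0.0021,  0.0155,  0.0066]), 0.61)]
wrist thumb_plate [(array([ 0.0018, -0.0198,  0.0093]), 0.62)]
wrist probe_nose [(array([-0.0019,  0.1219,  0.0277]), 0.63)]
wrist hook_crook []
top hook_probe []
top finger_plate []
top thumb_plate [(array([0.1826, 0.2687, 0.2396]), 0.2)]
top probe_nose [(array([0.0025, 0.1207, 0.029 ]), 0.93)]
top hook_crook [(array([0.0014, 0.1534, 0.0305]), 0.36)]
scene hook_probe [(array([-0.0024, -0.0098,  0.0299]), 0.87)]
scene finger_plate [(array([-0.0004,  0.0113,  0.0096]), 0.72)]
scene thumb_plate [(array([ 0.0005, -0.0197,  0.0103]), 0.65)]
scene probe_nose [(array([-0.0023,  0.1233,  0.0248]), 0.85)]
scene hook_crook [(array([-0.0014,  0.1492,  0.0297]), 0.63)]
```

View pics/w2.png

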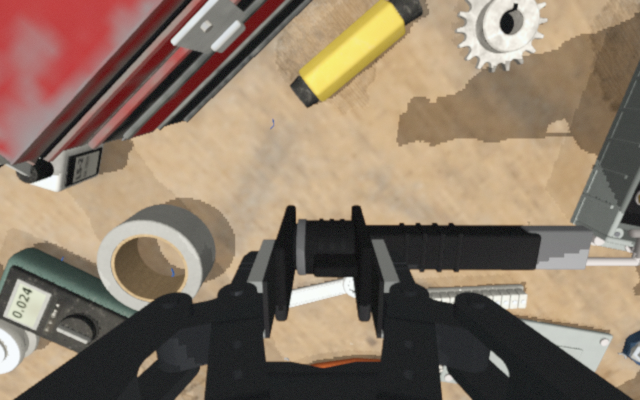

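The plunger is fully pressed (0.037 between the plates), with the hook showing at the right edge of the picture, about (630,262). Next I tilt and go to a pre-pose above the box, beside the post.

```bash
cat >> h.py <<'E'
N=np.array([-0.001,0.124,0.0275])
def tcp_for(nose,Rt): return np.array(nose)-Rt.apply(N)
E
python3 - <<'E'
from h import *
Rt=grip_rot([0,-1],36); post=np.array([.5268,-.2136])
P=tcp_for([post[0]-.024,post[1]+.0083,.14],Rt); print(P,row(P,Rt))
E
```

```text
[ 0.5038 -0.1211  0.2351] [-0.0221, 0.6174, 0.017, 0.3999, 0.0136, 0.0421]
```

jog_arm(
  steps=[
    [-0.02,0.1,-0.03,0.07,0,0.01],
    [-0.02,0.2,-0.03,0.15,0,0.02],
    [-0.02,0.3,-0.03,0.23,0.01,0.03],
    [-0.02,0.4,-0.02,0.31,0.01,0.042],
    [-0.022,0.5,0,0.4,0.0136,0.042],
    [-0.022,0.6,0.017,0.4,0.0136,0.042],
    [-0.022,0.617,0.017,0.4,0.0136,0.042],
    [-0.022,0.617,0.017,0.4,0.0136,0.042],
  ],
)

```text
time_s: 8.0
position: [0.5041, -0.1209, 0.2352]
ee_rot: [-0.309, 0.951, 0.0, 0.0]
contact_force: [0.1, 0.7, -0.5]
width: 0.0368
grasp_force: 36.1
```

Run:
```python
from h import *
p,r,o=pose();print(p,r.as_matrix()[:,1],o["joint_pos"],o["width"],o["contact_force"])
im,W=look("wrist"); cv2.imwrite("pics/w3.png",im[:,:,::-1])
G=r.inv().apply((W-p).reshape(-1,3)).reshape(W.shape)
for a in (.04,.06,.08,.1,.105,.11,.115,.12):
  k=(abs(G[...,1]-a)<.0025)&(abs(G[...,0])<.02)&(G[...,2]<.035)&(G[...,2]>0)
  print(a,k.sum(),np.nanmedian(G[k][:,2]) if k.any() else 0,(np.nanmin(G[k][:,0]),np.nanmax(G[k][:,0])) if k.any() else 0)
for c in ["wrist","top","scene"]:
  if c!="wrist": im,W=look(c); cv2.imwrite(f"pics/{c}3.png",im[:,:,::-1])
  for q in ["test_post","post_height"]: print(c,q,[(np.round(x["location"],4),round(x["p"],2)) for x in ctrl.landmark_of(c,q)[:1]])
  for q in ["finger_plate","probe_nose","hook_crook"]: print(c,q,[(np.round(r.inv().apply(x["location"]-p),4),round(x["p"],2)) for x in ctrl.landmark_of(c,q)[:1]])
  k=(W[...,2]>0.060)&(W[...,2]<.074)&(abs(W[...,0]-.527)<.02)&(abs(W[...,1]+.213)<.025)
  print("head",k.sum(),W[k].mean(0),W[k].min(0),W[k].max(0)) if k.any() else 0
a=cv2.imread("pics/w3.png");b=cv2.imread("pics/scene3.png")[200:360,220:520]
cv2.imwrite("pics/s3.png",cv2.resize(b,None,fx=2.5,fy=2.5))
```

```text
[ 0.5041 -0.1209  0.2352] [ 0.0002 -0.8087 -0.5883] [ 0.9018  0.5204 -0.5299  1.473  -0.321   1.4762 -1.0988] 0.03684056411791784 [ 0.1499  0.7362 -0.4717]
0.04 459 0.022609174361231225 (np.float64(-0.009503878954514539), np.float64(0.00908179633641555))
0.06 527 0.022531840748455025 (np.float64(-0.010625520436621615), np.float64(0.009128921509110308))
0.08 483 0.02238742622355034 (np.float64(-0.010144964805242932), np.float64(0.008370336353411723))
0.1 346 0.02492050123213991 (np.float64(-0.01089224345740421), np.float64(0.009348400848421567))
0.105 466 0.025151074314212096 (np.float64(-0.010877761623864331), np.float64(0.009362899575828742))
0.11 472 0.024972619008710187 (np.float64(-0.010872013486867317), np.float64(0.009384720961897164))
0.115 481 0.025042738168601978 (np.float64(-0.011491452997044323), np.float64(0.009313300101362094))
0.12 466 0.024946866417707346 (np.float64(-0.01072574715618425), np.float64(0.009416613913806557))
wrist test_post [(array([ 0.5244, -0.2147, -0.0017]), 0.62)]
wrist post_height [(array([ 0.5285, -0.2139,  0.0403]), 0.94)]
wrist finger_plate [(arr
[... 198 characters left out ...]
5168 -0.2253  0.0624] [ 0.5354 -0.2069  0.0727]
top test_post [(array([ 0.5269, -0.2115,  0.0008]), 0.56)]
top post_height [(array([ 0.5305, -0.2104,  0.0442]), 0.65)]
top finger_plate [(array([-0.0001,  0.0183,  0.0073]), 0.68)]
top probe_nose []
top hook_crook [(array([0.0229, 0.1888, 0.1062]), 0.64)]
scene test_post [(array([ 0.5247, -0.2147,  0.0004]), 0.56)]
scene post_height [(array([ 0.5275, -0.2103,  0.041 ]), 0.62)]
scene finger_plate [(array([0.002 , 0.0191, 0.012 ]), 0.85)]
scene probe_nose [(array([-0.0053,  0.1236,  0.0271]), 0.88)]
scene hook_crook [(array([-0.0023,  0.1498,  0.0314]), 0.88)]
head 111 [ 0.5233 -0.22    0.0686] [ 0.5159 -0.2268  0.0624] [ 0.5336 -0.2102  0.0723]
```

View pics/w3.png

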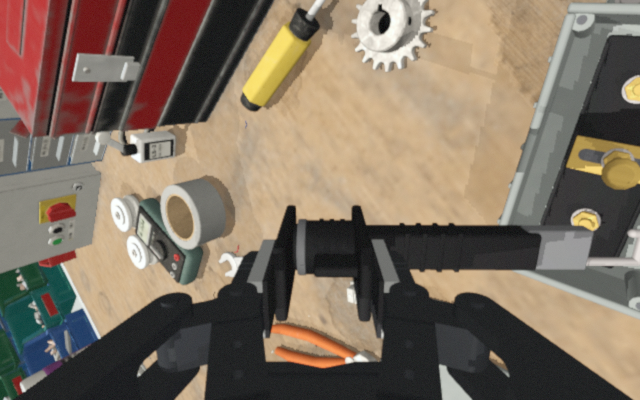

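View pics/s3.png

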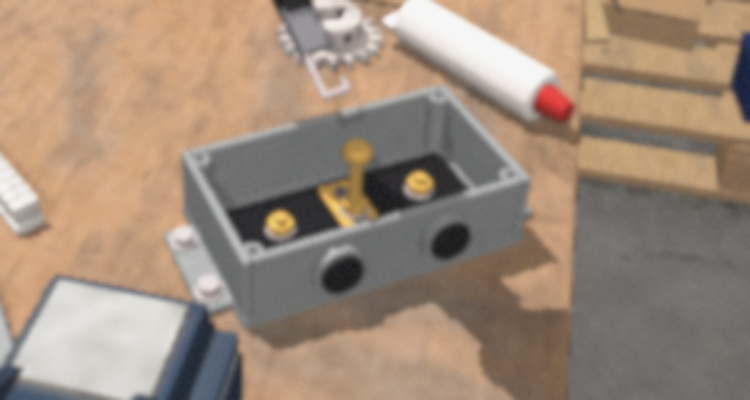

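The wrist view has the post head at (622,170), with the open slot to its left, so the post sits toward −y. The nose is at (585,250). The scene crop shows the J hook at (325,75), open to +x, above the far wall. Head and nose both show in the wrist depth, so I use their relative positions. Next I go down beside the post.

```bash
sed -i 's/^N=.*/N=np.array([-0.0007,0.1235,0.0292])/' h.py
python3 - <<'E'
from h import *
Rt=grip_rot([0,-1],36)
for z in (.09,.047):
  P=tcp_for([.5264-.024,-.216+.0083,z],Rt); print(P,row(P,Rt))
E
```

```text
[ 0.5031 -0.1249  0.1862] [-0.0018, 0.0797, 0.0929, -0.0002, 0.0001, 0.0]
[ 0.5031 -0.1249  0.1432] [-0.0018, 0.143, 0.1799, -0.0002, 0.0001, 0.0]
```

jog_arm(
  steps=[
    [-0.002,0.03,0.02,0,0,0],
    [-0.002,0.055,0.058,0,0,0],
    [-0.002,0.08,0.093,0,0,0],
    [-0.002,0.105,0.128,0,0,0],
    [-0.002,0.125,0.155,0,0,0],
    [-0.002,0.14,0.175,0,0,0],
    [-0.002,0.143,0.18,0,0,0],
    [-0.002,0.143,0.18,0,0,0],
  ],
)

```text
time_s: 9.9
position: [0.5033, -0.1249, 0.1435]
ee_rot: [-0.309, 0.951, 0.0, 0.0]
contact_force: [-0.4, -0.4, -1.6]
width: 0.0371
grasp_force: 36.1
```

Run:
```python
from h import *
p,r,o=pose();print(p,r.as_matrix()[:,1],o["width"],o["contact_force"])
im,W=look("wrist"); cv2.imwrite("pics/w4.png",im[100:350,380:640,::-1].repeat(3,0).repeat(3,1)[:600,:780])
G=r.inv().apply((W-p).reshape(-1,3)).reshape(W.shape)
for lo in (.11,.122,.124,.126,.13,.135,.14,.145,.15):
  k=(abs(G[...,1]-lo)<.001)&(G[...,2]<.034)&(G[...,2]>.02)&(abs(G[...,0])<.014)
  if k.any(): print(lo,k.sum(),np.median(G[k],0),G[k].min(0)[0],G[k].max(0)[0])
k=(W[...,2]>0.060)&(W[...,2]<.074)&(abs(W[...,0]-.527)<.013)&(abs(W[...,1]+.213)<.025)
print("head",k.sum(),W[k].mean(0),W[k].min(0),W[k].max(0)) if k.any() else 0
im,W=look("scene"); cv2.imwrite("pics/s4.png",cv2.resize(im[230:350,270:470,::-1],None,fx=4,fy=4,interpolation=cv2.INTER_CUBIC))
for q in ["probe_nose","hook_crook"]: print(q,[(np.round(x["location"],4),np.round(r.inv().apply(x["location"]-p),4),round(x["p"],2)) for x in ctrl.landmark_of("scene",q)[:1]])
```

```text
[ 0.5033 -0.1249  0.1435] [ 0.0004 -0.8089 -0.5879] 0.037125315584009486 [-0.4049 -0.3781 -1.5677]
0.11 197 [0.0007 0.1099 0.025 ] -0.011161862715375621 0.00938471204412719
0.122 178 [0.0005 0.1219 0.025 ] -0.010606214610983388 0.009102442735053938
0.124 37 [-0.0005  0.1233  0.0255] -0.010922184278084963 0.00871044400294784
0.126 24 [-0.0076  0.1261  0.0271] -0.009679741260379543 -0.006180084585011472
0.13 34 [-0.0074  0.1303  0.0272] -0.010338788304746924 -0.006257036396367674
0.135 32 [-0.0077  0.1347  0.0271] -0.009685474379774506 -0.006260775895461427
0.14 33 [-0.0076  0.1402  0.027 ] -0.009585227951005918 -0.006347457576113914
0.145 52 [-0.0072  0.1452  0.0269] -0.009883104949191276 0.0067530964075559
0.15 30 [-0.0059  0.1494  0.0273] -0.00974190176231384 0.0013476482588710573
head 1877 [ 0.527  -0.2152  0.0691] [ 0.5165 -0.223   0.0616] [ 0.5355 -0.2072  0.0722]
probe_nose [(array([ 0.5002, -0.2091,  0.0465]), array([-0.0031,  0.1251,  0.0289]), 0.8)]
hook_crook [(array([ 0.5026, -0.2263,  0.03  ]), array([-0.0007,  0.1487,  0.0321]), 0.72)]
```

View pics/w4.png

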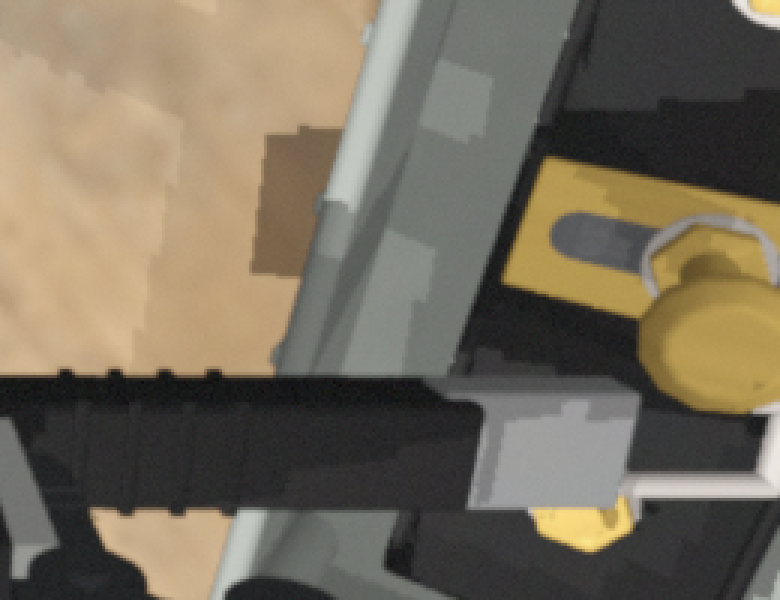

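View pics/s4.png

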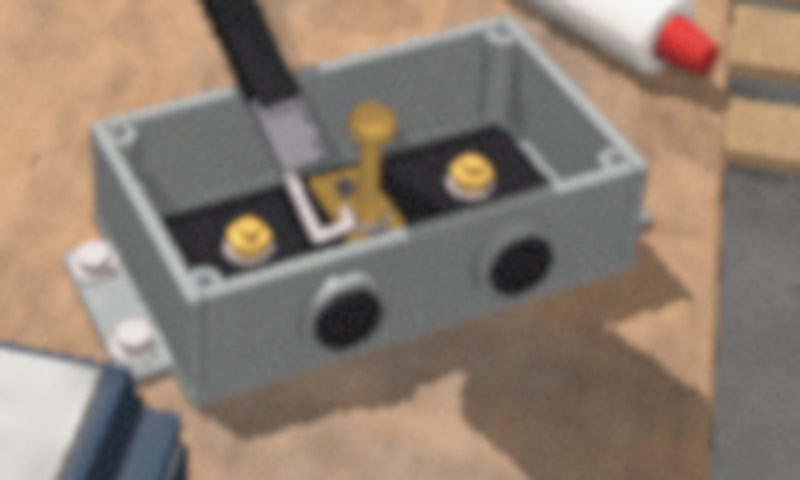

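The wrist crop shows the head at (715,345), the nose end at (635,400–510), and clear space between them. The scene crop shows the hook at (325,215) beside the neck, below the head. The neck lies 8.6 mm ahead of the nose, which is right in the mouth. I slide in gently along +x.

jog_arm(
  steps=[
    [0.01,0,0,0,0,0],
    [0.015,0,0,0,0,0],
    [0.02,0,0,0,0,0],
    [0.025,0,0,0,0,0],
    [0.03,0,0,0,0,0],
    [0.035,0,0,0,0,0],
    [0.038,0,0,0,0,0],
    [0.038,0,0,0,0,0],
  ],
)

```text
time_s: 11.1
position: [0.5183, -0.1249, 0.1432]
ee_rot: [-0.309, 0.951, 0.0, -0.0]
contact_force: [-1.3, -0.4, -1.4]
width: 0.037
grasp_force: 36.1
```

jog_arm(
  steps=[
    [0.004,0,0,0,0,0],
    [0.008,0,0,0,0,0],
    [0.012,0,0,0,0,0],
    [0.012,0,0,0,0,0],
  ],
)

```text
time_s: 11.6
position: [0.5232, -0.1248, 0.1432]
ee_rot: [-0.309, 0.951, 0.0, -0.0]
contact_force: [-1.1, -0.7, -1.5]
width: 0.0368
grasp_force: 36.1
```

jog_arm(
  steps=[
    [0.003,0,0,0,0,0],
    [0.006,0,0,0,0,0],
    [0.0085,0,0,0,0,0],
    [0.0085,0,0,0,0,0],
    [0.0085,0,0,0,0,0],
  ],
)

```text
time_s: 12.22
position: [0.5264, -0.1249, 0.1432]
ee_rot: [-0.309, 0.951, 0.0, -0.0]
contact_force: [-0.6, 0.0, -1.8]
width: 0.0367
grasp_force: 36.1
```

Run:
```python
from h import *
p,r,o=pose();print(p,o["contact_force"],o["torque"])
im,W=look("scene"); cv2.imwrite("pics/s5.png",cv2.resize(im[230:350,270:470,::-1],None,fx=4,fy=4,interpolation=cv2.INTER_CUBIC))
im,W=look("wrist")
cv2.imwrite("pics/w5.png",cv2.resize(im[150:350,440:640,::-1],None,fx=3,fy=3))
```

```text
[ 0.5264 -0.1249  0.1432] [-0.5979  0.0207 -1.79  ] [-0.7956 -0.0369  0.0042]
```

View pics/s5.png

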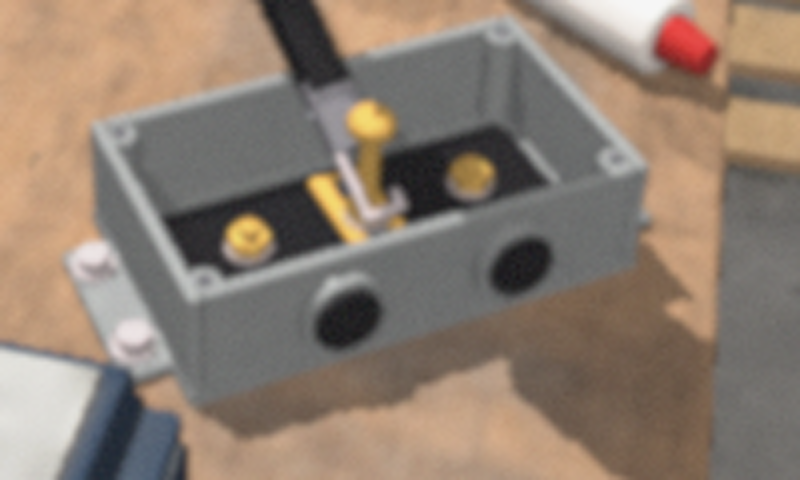

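The hook stands round the neck with no side contact: the crossbar is at (375,210) and the lip at (400,195). I pull back about 2 mm to centre the neck in the mouth, then open in small steps, following the pads' swing.

jog_arm(
  steps=[
    [0,-0.003,0,0,0,0],
    [0,-0.005,0,0,0,0],
    [0,-0.005,0,0,0,0],
  ],
)

```text
time_s: 12.7
position: [0.5264, -0.1231, 0.1445]
ee_rot: [-0.309, 0.951, 0.0, -0.0]
contact_force: [-0.0, 0.3, -1.5]
width: 0.0369
grasp_force: 36.1
```

jog_arm(
  steps=[
    [0,0,0.002,0,0,0],
    [0,0,0.004,0,0,0],
    [0,0,0.004,0,0,0],
  ],
  hand=0.51,
  newtons=20,
)

```text
time_s: 13.08
position: [0.5263, -0.1222, 0.143]
ee_rot: [-0.309, 0.951, 0.0, -0.0]
contact_force: [-0.5, -0.3, -0.5]
width: 0.0434
grasp_force: 10.2
```

Run:
```python
from h import *
p,r,o=pose();print(p,o["contact_force"],o["torque"],o["width"],o["grasp_force"])
im,W=look("wrist");G=r.inv().apply((W-p).reshape(-1,3)).reshape(W.shape)
k=(abs(G[...,1]-.07)<.015)&(abs(G[...,0])<.008)&(abs(G[...,2]-.022)<.012);print("shaft top z",np.median(G[k][:,2]))
k=(abs(G[...,1]-.12)<.02)&(abs(G[...,0]+.0003)<.006)&(abs(G[...,2]-.024)<.004);print("nose end",np.percentile(G[k][:,1],[95,99]), np.median(G[k&(G[...,1]>.11)&(G[...,1]<.12)][:,2]))
```

```text
[ 0.5263 -0.1222  0.143 ] [-0.4917 -0.2709 -0.548 ] [-0.7397 -0.0041 -0.0271] 0.04339612309848692 10.181876868009567
shaft top z 0.021737947527749185
nose end [0.1328 0.1373] 0.024449060463176103
```

jog_arm(
  steps=[
    [0,0,0.001,0,0,0],
    [0,0,0.003,0,0,0],
    [0,0,0.003,0,0,0],
  ],
  hand=0.57,
)

```text
time_s: 13.5
position: [0.5265, -0.1219, 0.142]
ee_rot: [-0.309, 0.951, -0.0, 0.0]
contact_force: [0.2, -0.3, -0.4]
width: 0.0489
grasp_force: 8.6
```

jog_arm(
  steps=[
    [0,0,0.001,0,0,0],
    [0,0,0.003,0,0,0],
    [0,0,0.003,0,0,0],
  ],
  hand=0.63,
)

```text
time_s: 13.88
position: [0.5265, -0.1197, 0.1416]
ee_rot: [-0.31, 0.951, 0.001, -0.0]
contact_force: [-0.8, 2.5, 0.6]
width: 0.0542
grasp_force: 1.2
```

Run:
```python
from h import *
p,r,o=pose();print(p,o["contact_force"],o["torque"],o["width"],o["grasp_force"])
im,W=look("wrist");cv2.imwrite("pics/w6.png",cv2.resize(im[150:400,220:640,::-1],None,fx=1.8,fy=1.8))
im,W=look("scene");b=cv2.resize(im[230:330,300:440,::-1],None,fx=4,fy=4,interpolation=cv2.INTER_CUBIC)
cv2.imwrite("pics/s6.png",b)
for q in ["finger_plate","thumb_plate","probe_nose","hook_crook"]: print(q,[(np.round(x["location"],4),np.round(r.inv().apply(x["location"]-p),4),round(x["p"],2)) for x in ctrl.landmark_of("scene",q)[:1]])
```

```text
[ 0.5265 -0.1197  0.1416] [-0.7833  2.4926  0.6365] [-0.1706 -0.0017 -0.0104] 0.054229928410240935 1.1984875984489918
finger_plate [(array([ 0.5269, -0.1325,  0.1144]), array([0.0004, 0.0263, 0.0144]), 0.62)]
thumb_plate [(array([ 0.5292, -0.0854,  0.1429]), array([ 0.0028, -0.0285,  0.0192]), 0.83)]
probe_nose [(array([ 0.5242, -0.2108,  0.0453]), array([-0.0024,  0.1303,  0.0241]), 0.69)]
hook_crook [(array([ 0.522 , -0.2187,  0.0354]), array([-0.0046,  0.1425,  0.0274]), 0.78)]
```

View pics/w6.png

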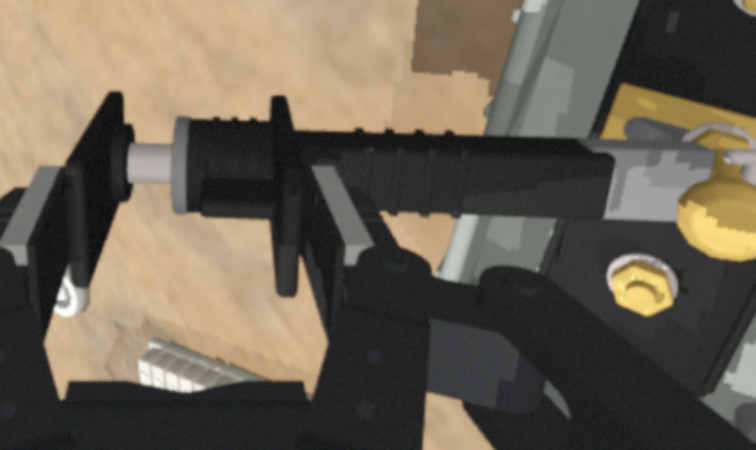

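Grip force has dropped to about 1 N at 54 mm between the plates, below what the spring would give, so the hook is carrying its own clamp. In the picture the nose is under the head at (700,190) and the front pad is already off its plate. I open fully, then back away along the fingers.

jog_arm(
  steps=[
    [0,0,0,0,0,0],
    [0,0,0,0,0,0],
    [0,0,0,0,0,0],
    [0,0,0,0,0,0],
  ],
  hand=0.75,
)

```text
time_s: 14.68
position: [0.5264, -0.1213, 0.141]
ee_rot: [-0.309, 0.951, -0.0, -0.0]
contact_force: [-0.4, -0.7, 0.4]
width: 0.064
grasp_force: 0.0
```

jog_arm(
  steps=[
    [0,0,0,0,0,0],
    [0,0,0,0,0,0],
    [0,0,0,0,0,0],
    [0,0,0,0,0,0],
  ],
  hand=1,
)

```text
time_s: 15.18
position: [0.5264, -0.1209, 0.1411]
ee_rot: [-0.309, 0.951, 0.0, -0.0]
contact_force: [0.5, 0.0, 0.8]
width: 0.0855
grasp_force: 0.0
```

Run:
```python
from h import *
p,r,o=pose();print(p,o["contact_force"],o["torque"],o["width"],o["grasp_force"],o["joint_pos"])
im,W=look("wrist");cv2.imwrite("pics/w7.png",im[...,::-1])
G=r.inv().apply((W-p).reshape(-1,3)).reshape(W.shape)
ctrl.get_image("scene")
for c in ["wrist","scene"]:
  for q in ["hook_probe","finger_plate","thumb_plate","probe_nose","hook_crook"]: print(c,q,[(np.round(x["location"],4),np.round(r.inv().apply(x["location"]-p),4),round(x["p"],2)) for x in ctrl.landmark_of(c,q)[:1]])
```

```text
[ 0.5264 -0.1209  0.1411] [0.5288 0.0033 0.758 ] [-0.6032 -0.0132  0.0224] 0.08551832471288769 0.0 [ 0.8591  0.6488 -0.5077  1.52   -0.2835  1.311  -1.0575]
wrist hook_probe [(array([ 0.5273, -0.0736,  0.0714]), array([0.0009, 0.0027, 0.0842]), 0.77)]
wrist finger_plate [(array([ 0.5275, -0.1111,  0.09  ]), array([0.0011, 0.0221, 0.0471]), 0.62)]
wrist thumb_plate [(array([ 0.5263, -0.0537,  0.0939]), array([-0.0001, -0.0266,  0.0777]), 0.96)]
wrist probe_nose [(array([ 0.5246, -0.2124,  0.0546]), array([-0.0018,  0.1249,  0.0162]), 0.6)]
wrist hook_crook []
scene hook_probe []
scene finger_plate [(array([ 0.5269, -0.1086,  0.0873]), array([0.0005, 0.0217, 0.0508]), 0.96)]
scene thumb_plate [(array([ 0.5245, -0.0553,  0.0918]), array([-0.0019, -0.0241,  0.0785]), 0.62)]
scene probe_nose [(array([ 0.5239, -0.2103,  0.0562]), array([-0.0025,  0.1222,  0.0162]), 0.88)]
scene hook_crook [(array([ 0.5251, -0.2191,  0.0531]), array([-0.0014,  0.1312,  0.0135]), 0.71)]
```

View pics/w7.png

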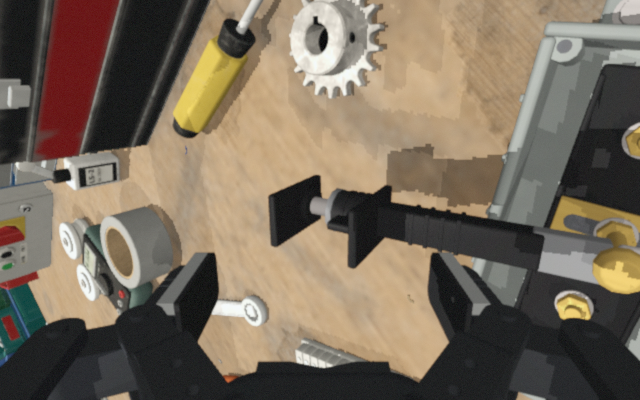

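The tool has settled with its shaft on the rim, the nose under the head at about (590,255) and the jaws free. I back away, then check height and plunger travel.

jog_arm(
  steps=[
    [0,0,-0.05,0,0,0],
    [0,0,-0.12,0,0,0],
    [0,0,-0.2,0,0,0],
    [0,0,-0.25,0,0,0],
    [0,0,-0.25,0,0,0],
    [0,0,-0.25,0,0,0],
  ],
)

```text
time_s: 16.52
position: [0.526, -0.1789, 0.2213]
ee_rot: [-0.31, 0.951, 0.0, -0.001]
contact_force: [0.6, 0.2, -0.9]
width: 0.0853
grasp_force: 0.0
```

Run:
```python
from h import *
p,r,o=pose();print(p,o["time_s"],o["joint_pos"])
L={}
for c in ["wrist","top","scene"]:
  im,W=look(c)
  if c=="scene": cv2.imwrite("pics/s8.png",cv2.resize(im[190:330,260:460,::-1],None,fx=4,fy=4,interpolation=cv2.INTER_CUBIC))
  for i in range(1):
   for q in ["hook_probe","finger_plate","thumb_plate","probe_nose","hook_crook","screwdriver_yellow","grease_tube","sprocket"]:
    for x in ctrl.landmark_of(c,q)[:1]: print(c,q,np.round(x["location"],4),round(x["p"],2))
  k=(abs(W[...,0]-.527)<.02)&(W[...,1]>-.14)&(W[...,1]<-.03)&(W[...,2]>.096)&(W[...,2]<.125)
  q=W[k]
  for lo,hi in((-.13,-.085),(-.085,-.03)):
    s=q[(q[:,1]>lo)&(q[:,1]<hi)]
    if len(s)>5: print(c,"plate top",len(s),np.median(s,0),s.min(0),s.max(0))
  k=(abs(W[...,0]-.526)<.006)&(W[...,1]>-.20)&(W[...,1]<-.125)&(W[...,2]>.045)&(W[...,2]<.09)
  if k.sum()>30: print("shaft/nose top fit",np.polyfit(W[k&(W[...,1]>-.175)][:,1],W[k&(W[...,1]>-.175)][:,2],1), np.median(W[k&(W[...,1]<-.19)],0) if (k&(W[...,1]<-.19)).any() else 0)
```

```text
[ 0.526  -0.1789  0.2213] 16.525 [ 0.9031  0.6299 -0.4953  1.3275 -0.2748  1.5396 -1.0712]
wrist hook_probe [ 0.5271 -0.077   0.0692] 0.9
wrist finger_plate [ 0.5238 -0.1089  0.0885] 0.72
wrist thumb_plate [ 0.5247 -0.0553  0.0962] 0.82
wrist probe_nose [ 0.5235 -0.212   0.0553] 0.68
wrist hook_crook [ 0.5253 -0.2186  0.0489] 0.8
wrist screwdriver_yellow [0.6428 0.0624 0.0014] 0.66
wrist sprocket [ 0.6284 -0.028  -0.0003] 0.95
wrist plate top 340 [ 0.5254 -0.1111  0.1013] [ 0.5084 -0.1124  0.096 ] [ 0.5404 -0.1075  0.1036]
wrist plate top 441 [ 0.5257 -0.0614  0.1046] [ 0.5088 -0.0634  0.0961] [ 0.5409 -0.0571  0.1097]
shaft/nose top fit [0.1038 0.0843] [ 0.526  -0.1952  0.061 ]
top hook_probe [ 0.5276 -0.0763  0.0695] 0.8
top finger_plate [ 0.5257 -0.1134  0.0887] 0.79
top thumb_plate [ 0.5253 -0.0525  0.0918] 0.54
top probe_nose [ 0.5263 -0.2101 -0.0019] 0.3
top screwdriver_yellow [ 0.6369  0.0601 -0.0009] 0.65
top grease_tube [ 0.6953 -0.1308  0.0017] 0.57
top sprocket [ 0.6322 -0.0345  0.001 ] 0.85
top plate top 36 [ 0.526  -0.1061  0.1007] [ 0.5108 -0.1085  0.0963] [ 0.5391 -0.1037  0.105 ]
top plate top 42 [ 0.5258 -0.0562  0.1049] [ 0.5096 -0.0586  0.0968] [ 0.54   -0.0539  0.109 ]
shaft/nose top fit [0.0899 0.0809] 0
scene hook_probe [ 0.5268 -0.0799  0.0675] 0.82
scene finger_plate [ 0.5271 -0.1058  0.0845] 0.79
scene thumb_plate [ 0.5281 -0.0529  0.0902] 0.84
scene probe_nose [ 0.5225 -0.2121  0.0541] 0.68
scene screwdriver_yellow [ 0.6387  0.0577 -0.0016] 0.71
scene grease_tube [ 0.6946 -0.1255 -0.002 ] 0.79
scene sprocket [ 0.6273 -0.0251 -0.0013] 0.82
scene plate top 84 [ 0.5229 -0.1113  0.1013] [ 0.5073 -0.1139  0.0961] [ 0.5389 -0.107   0.1042]
scene plate top 122 [ 0.5225 -0.0618  0.1037] [ 0.5077 -0.0645  0.096 ] [ 0.5394 -0.0585  0.1092]
shaft/nose top fit [0.1104 0.0861] [ 0.5255 -0.1955  0.0616]
```

View pics/s8.png

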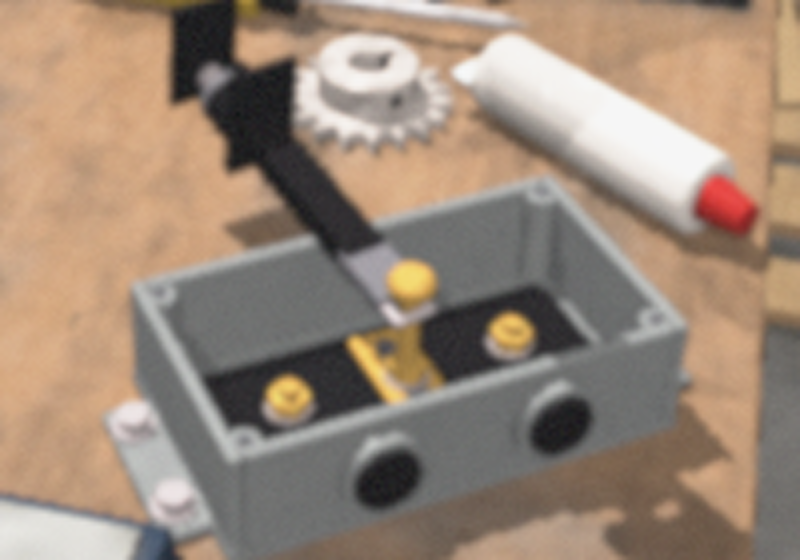

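The tool hangs with its shaft on the rim and the nose under the head at about (400,300) in the picture. The plate tops are 49.5 mm apart, so the plunger is held at about 7.5 mm. The crook is at about 0.05–0.054 m, the origin at about 0.069 m, the bystanders have not moved and the gripper is clear.

```bash
python3 -c "
from cell import ctrl
print(ctrl.finish_job())"
```

```text
the job is handed in; nothing more can be done
None
```

I handed the job in with the hook clamped on the test post's neck (plunger about 7.5 mm) and the tool's shaft resting on the box rim. The gripper is clear and the bystanders have not moved; the closest limit is crook height, about 50–54 mm against 57 mm, and the hand-in returned no verdict.

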